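# Set the jam thermometer in the pot

### The job

The jam thermometer is hanging by its clip on the rim of the open glass jar to dry. Lift it out and hook its clip over the rim of the aluminium pot, with the stem inside the pot, then push the stem gently down through the clip until its foot stands on the bottom of the pot with the clip resting on the rim, and let go. Keep the pot and the jar standing where they are and leave the yellow jug, the cork lid and the two jam jars alone.

Things in the scene. Friction and masses are not known exactly. Their poses are not given: they have to be found in the camera images.
- thermometer: the jam thermometer's sliding steel pot clip, loose, carrying the stem; 130 g in all. Origin: on the stem's axis, level with the underside of the clip's bridge (the face that rests on a rim). z up the stem to the handle; +x from the stem outward over the vessel's wall. A collar (23 x 21 mm, 13 mm tall) surrounds the stem above the origin. Starts upright on the jar's rim, stem inside
- stem (a joint): depth of the stem's foot below the underside of the clip, in m; range 0 to 0.128; grows as the stem is pushed down through the clip. Starts between 0.050 and 0.075. The clip holds the stem by friction: about 4 N slides it, and it stays where it is left. The stem cannot turn in the clip
- stem_foot (a point): centre of the flat foot at the stem's lower end. The stem is a round steel sheath 16 mm in diameter with a white scale; the bulb sits inside its guarded end, so it may stand on the pot's bottom. Axes as thermometer
- stem_grip (a point): centre of the wooden handle atop the stem, 174 mm above the foot, on the axis. The handle is a flat-sided block 32 mm along x, 16 mm along y, 48 mm tall (150 to 198 mm above the foot): grip it from above across its 16 mm, fingers on the y sides. Axes as thermometer
- clip_seat (a point): middle of the clip's slot at the bridge's underside, 12.5 mm from the stem's axis along +x: here the top of a vessel's wall comes to lie. The slot is 9 mm wide, from the stem's surface (8 mm from the axis) to a tongue (17 to 19 mm), 16 mm wide, reaching 24 mm down; below it a lip flares outward to 32 mm down and 23 mm from the axis
- pot: loose aluminium pot, about 0.9 kg, upright round wall: inner radius 100 mm, outer 103 mm, 110 mm tall, floor 4 mm thick, so 106 mm deep. Origin: centre of its underside, z up. Two black ear handles outside at +y and -y, each 85 mm wide, 79 to 93 mm up, standing out to 133 mm from the axis: hook the clip more than 30 degrees round from the middle of an ear
- pot_rim (a point): centre of the pot's mouth, level with the top of its rim, 110 mm above the underside
- jar: loose open glass storage jar, 0.8 kg, round: inner radius 55 mm, outer radius 59 mm, 110 mm tall, floor 6 mm thick. Origin: centre of its underside, z up. The thermometer hangs on its rim in the direction of the jar's +x
- jug: bystander: yellow plastic jug, 112 mm wide, 175 mm tall, handle towards its +y, origin at the centre of its underside
- jar_lid: bystander: cork lid of the jar, 120 mm wide, 38 mm tall, lying on the counter, origin at the centre of its underside
- jam_jar_a: bystander: closed empty jam jar with a red lid, 68 mm wide, 95 mm tall, origin at the centre of its underside
- jam_jar_b: bystander: closed empty jam jar with a brass-coloured lid, 68 mm wide, 95 mm tall, origin at the centre of its underside
Not all that is in view belongs to the job. Of the things like the thermometer, leave any that is blue or turquoise; of the rest the larger one is meant.

How it is judged:
By the outcome, as a careful person would: the job done as asked, in the order asked, and still so for the second after the job is handed in, with the robot touching nothing.
It also fails if it takes over 45 s, if anything falls off the work surface, if the arm or the gripper's body presses on something with over 40 N, if the wrist force passes 120 N, or if a joint passes its speed limit or range.

### The arm

A 6-joint arm with a two-finger parallel gripper is mounted at the origin on the work surface. World frame = base frame: x ahead of the robot, y to its left, z up, the work surface at z = 0. Lengths are in m, angles in degrees, forces in N, time in s.
With the tool pointing down it reaches from about 0.35 to 0.85 m from the base axis. Payload 8.1 kg.
Tool frame: the origin (TCP) lies at the very end of the fingers, on their centre line; the grasp point (between the pads) lies 19 mm behind it (ctrl.grip_depth is the distance from the TCP to the grasp point, in m); z points along the fingers, y is the line along which they close (so a half turn about z gives the same grasp; the last joint's range is limited). The gripper opens to 85 mm and grips with 20 to 120 N. Pads are 22 mm wide; open, the fingers measure 114 mm over their backs; the gripper's body (76 mm by 85 mm) begins 54 mm behind the grasp point. The pads swing forward as they close: fully open they stand 13 mm farther back than shut.
Start: joints at [60.768, 7.471, 85.268, -0, 87.261, -4.893], TCP at [0.247, 0.547, 0.231] pointing down, gripper open.
Joint ranges: [-169.43, 169.43], [-51.17, 129.36], [1.28, 143.12], [-76.62, 256.62], [0, 156.53], [-152.29, 152.29]. Speed limits (degrees/s): [136.94, 136.94, 159.86, 180, 180, 180].

### API

Orientations are given as a 3x3 rotation matrix whose columns are the frame's x, y, z axes.
In Python, from rig import ctrl gives the robot as it stands.
- The arm moves only by the tool drive_tool, never from a script. Its argument "moves" is a list of rows, each an object with "travel": the shift along the tool's x, y, z in m, a list of three; "spin": the turn about the tool's z in degrees; "grip": the closure, from -1 (fully open) to 1 (shut), so that 0 is half open. In form: [{"travel": [dx, dy, dz], "spin": spin, "grip": grip}, ...]. A call has 1 to 20 rows; each row is the pose to reach, as a shift and turn from the pose commanded when the call began, along the tool's axes at that moment; what a row does not reach only later rows make up. A row lasts 1/8 s, in which the tool goes at most 62.5 mm and 10.7 degrees, less where a joint would pass 70% of its speed; a pose out of reach is approached as far as the arm can. A call with a gripper value outside its range is refused whole. The fingers move at their own pace and stop on an object; "grip_force" is the grip in N (left out, the last holds). Time passes only in rows, so rows that repeat a pose let the fingers close. It gives the time, the measured TCP pose, the force, the opening and the grip force at its end, in the units of the state.
- ctrl.sense(): the state, without advancing time (a new reading comes with each control period).
- ctrl.camera(name): name is "scene" or "top"; returns a dict with "img" (384x512x3 uint8, blue, green, red), "fx", "fy", "cx", "cy" (pixels), "T" (4x4, takes a point from camera to world coordinates). Camera axes: x right, y down, z forward; pixel columns grow to the right and rows downward; lengths in m; the calibration is good to about 2 mm. A picture is of the moment at which its call begins. There is no depth.
- ctrl.close_job(): hands the job in; it is judged then, once.
The state is a dict: "clock": time; "joint_positions": joint angles; "qd": joint speeds; "tau": joint torques, N m; "tool_pos": TCP position; "tcp_rot": TCP orientation; "wrist_force": force on the tool from outside, world axes, zero at the start; "torque": the same for the moment, N m; "grip_width": opening from 0.0 (shut) to 1.0 (fully open); "finger_force": force on a finger pad.
Only numpy, scipy, OpenCV 4.12 (cv2) and the standard library are available. Lean on these libraries where they do the work, as an engineer would, in place of code of your own. Each camera call takes 0.05 s, during which the arm holds its last target. There are 200 camera calls.

## Working session

There is one attempt and no reset: what is moved stays moved. The work goes in short steps, Python scripts to look and compute and a tool call to move; the robot and the scene stay as the last step left them, time stands still between calls to the robot, and variables do not carry over. Pictures are saved under pics/ and viewed, at most 10 in all, crops included, and the job is handed in when it is done.

Besides the shell and the picture viewer there is one more tool, called after "Call:" by a JSON object that holds its "method" and its "body", one argument or row to a line. drive_tool: Moves the arm, as the interface text tells. Its arguments: {"type":"object","properties":{"moves":{"type":"array","items":{"type":"object","properties":{"travel":{"type":"array","items":{"type":"number"}},"spin":{"type":"number"},"grip":{"type":"number"}}}},"grip_force":{"type":"number"}},"required":["moves"]}

```bash
mkdir -p pics
cat > h.py <<'E'
import numpy as np,cv2
from rig import ctrl
def ray(c,u,v):
    T=np.array(c["T"]);d=T[:3,:3]@np.array([(u-c["cx"])/c["fx"],(v-c["cy"])/c["fy"],1]);return T[:3,3],d/np.linalg.norm(d)
def onz(c,u,v,z):
    o,d=ray(c,u,v);return o+d*(z-o[2])/d[2]
def proj(c,p):
    T=np.array(c["T"]);q=T[:3,:3].T@(np.array(p)-T[:3,3]);return np.array([c["fx"]*q[0]/q[2]+c["cx"],c["fy"]*q[1]/q[2]+c["cy"]])
def tri(c1,p1,c2,p2):
    o1,d1=ray(c1,*p1);o2,d2=ray(c2,*p2)
    s=np.linalg.lstsq(np.c_[d1,-d2],o2-o1,rcond=None)[0];a,b=o1+d1*s[0],o2+d2*s[1];return (a+b)/2,np.linalg.norm(a-b)
E
python3 - <<'E'
from h import *
for n in("scene","top"):
    c=ctrl.camera(n);cv2.imwrite(f"pics/{n}0.png",cv2.resize(c["img"],(800,600),interpolation=cv2.INTER_CUBIC));cv2.imwrite(f"raw_{n}.png",c["img"])
    print(n,c["fx"],c["cx"],np.round(c["T"],3).tolist())
print(ctrl.sense(),ctrl.grip_depth)
E
```

```text
scene 463.72553524783604 266.25384656237424 [[-0.477, 0.537, -0.696, 1.815], [0.879, 0.291, -0.377, 0.68], [0.0, -0.791, -0.611, 1.269], [0.0, 0.0, 0.0, 1.0]]
top 493.8537040540464 259.304403201876 [[-0.016, -0.983, 0.181, 0.334], [-1.0, 0.016, -0.002, 0.015], [-0.0, -0.181, -0.983, 1.638], [0.0, 0.0, 0.0, 1.0]]
{'clock': 0.1, 'joint_positions': array([ 6.07661597e+01,  7.51053914e+00,  8.53241469e+01, -1.35990912e-03,
        8.72618536e+01, -4.89262631e+00]), 'qd': array([ 0.08169075, -0.14772394, -0.24078744,  0.14116915,  0.02856962,
        0.02607518]), 'tau': array([ 1.37610168e-03, -5.70953965e+01, -5.01939404e+01, -3.10031019e-04,
        8.29236262e-03, -5.98028873e-05]), 'tool_pos': array([0.24703826, 0.54623026, 0.23034124]), 'tcp_rot': array([[-9.11107458e-01,  4.12168117e-01, -8.02192301e-04],
       [ 4.12168881e-01,  9.11106260e-01, -1.48190977e-03],
       [ 1.20086468e-04, -1.68081774e-03, -9.99998580e-01]]), 'wrist_force': array([ 0.20298081,  0.14514867, -0.60963609]), 'torque': array([ 0.01068288, -0.01173906, -0.03127475]), 'finger_force': 0.0, 'grip_width': 1.0008132838976669} 0.0187
```

View pics/scene0.png

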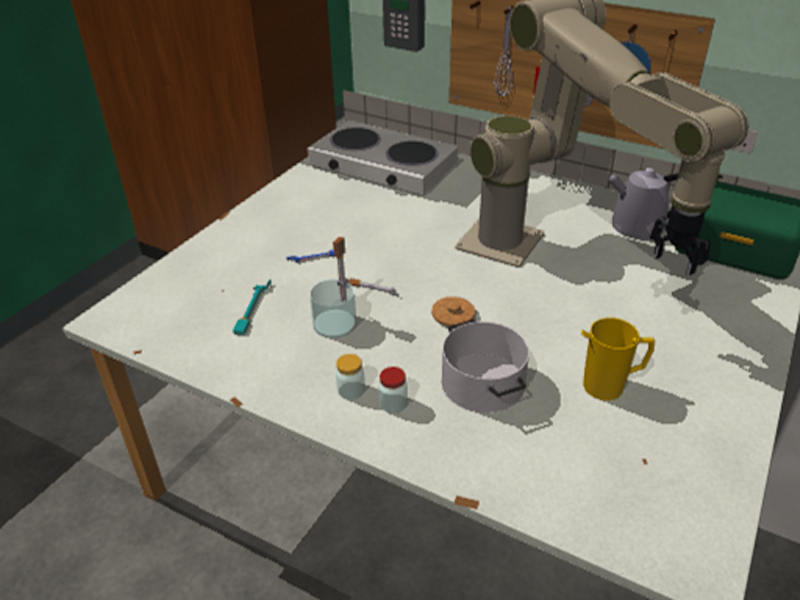

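View pics/top0.png

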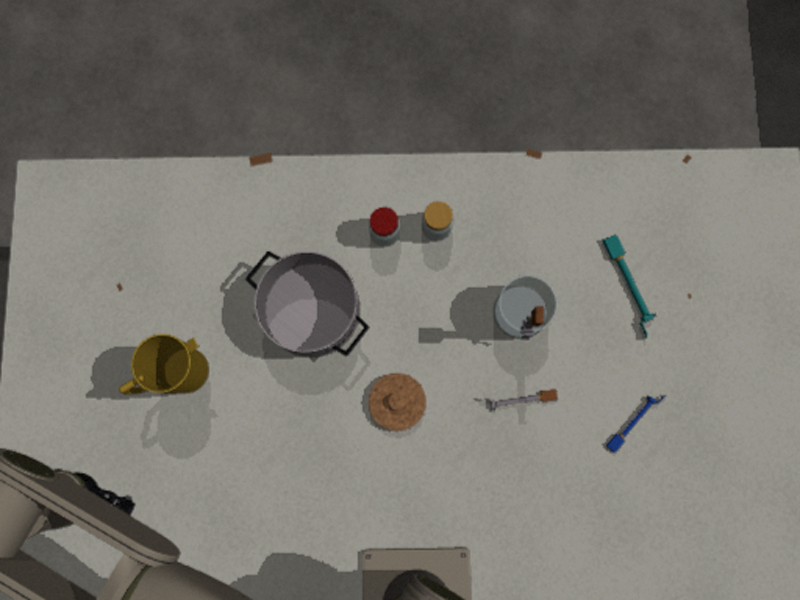

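The top view (800x600 scale) shows four thermometer-like things: steel with a brown handle hanging in the jar (538,316), a smaller steel one lying (520,400), turquoise (630,280) and blue (632,425). By the description it is the one in the jar at (538,316); pot is at (305,303), ears at (264,268) and (352,335). Next, a close crop and measurements.

Run:
```python
from h import *
ct=ctrl.camera("top");cs=ctrl.camera("scene")
t=ct["img"][165:225,310:365];s=cs["img"][145:220,190:260]
a=cv2.resize(t,(396,432),interpolation=cv2.INTER_CUBIC);b=cv2.resize(s,(396,424),interpolation=cv2.INTER_CUBIC)
im=np.zeros((432,792,3),np.uint8);im[:,:396]=a;im[:424,396:]=b;cv2.imwrite("pics/crop1.png",im)
def mask(c,box):
    x0,y0,x1,y1=box;h=cv2.cvtColor(c["img"],cv2.COLOR_BGR2HSV)
    m=cv2.inRange(h,(0,90,30),(20,255,255));z=np.zeros_like(m);z[y0:y1,x0:x1]=m[y0:y1,x0:x1];return z
for c,box in((ct,(310,165,365,225)),(cs,(205,145,225,175))):
    n,l,st,ce=cv2.connectedComponentsWithStats(mask(c,box));i=1+np.argmax(st[1:,4]);print("handle",st[i],ce[i])
    print(cv2.minAreaRect(np.argwhere(l==i)[:,::-1].astype(np.float32)))
# pot: dark/outline in top
g=cv2.cvtColor(ct["img"],cv2.COLOR_BGR2GRAY)
print("pot rows"); 
for v in(185,194,203): print(v,g[v,155:240].tolist())
# black ears
m=cv2.inRange(g,0,38);z=np.zeros_like(m);z[155:235,150:245]=m[155:235,150:245]
n,l,st,ce=cv2.connectedComponentsWithStats(z)
for i in range(1,n):
    if st[i,4]>12: print("ear",st[i],ce[i],onz(ct,*ce[i],.086))
```

```text
handle [339 196   9  12  74] [344.02702703 201.86486486]
((343.0, 201.5), (11.0, 8.0), 90.0)
handle [213 152   7  14  75] [216.45333333 158.06666667]
((216.0, 158.5), (13.0, 6.0), 90.0)
pot rows
185 [89, 91, 93, 91, 92, 90, 91, 89, 72, 101, 87, 73, 77, 75, 74, 75, 76, 77, 89, 111, 113, 113, 112, 112, 109, 112, 108, 110, 111, 110, 112, 112, 113, 111, 111, 112, 111, 111, 111, 112, 113, 115, 114, 112, 108, 80, 69, 65, 66, 66, 66, 66, 66, 62, 64, 64, 61, 64, 64, 65, 64, 62, 64, 61, 66, 62, 63, 61, 60, 62, 63, 76, 123, 140, 148, 145, 143, 144, 148, 142, 147, 145, 146, 144, 147]
194 [93, 91, 92, 92, 92, 88, 89, 98, 121, 75, 76, 78, 75, 75, 80, 104, 113, 112, 111, 109, 110, 111, 111, 111, 115, 112, 113, 112, 111, 116, 118, 118, 131, 132, 128, 130, 131, 132, 128, 131, 132, 132, 129, 130, 129, 130, 134, 124, 83, 80, 83, 82, 82, 84, 83, 81, 81, 72, 71, 68, 62, 65, 66, 65, 65, 65, 63, 62, 65, 65, 63, 68, 93, 98, 81, 106, 144, 146, 146, 147, 148, 150, 147, 142, 140]
203 [88, 93, 93, 92, 90, 90, 86, 77, 77, 97, 106, 78, 78, 77, 76, 91, 109, 112, 112, 109, 118, 126, 127, 129, 127, 130, 131, 130, 130, 129, 131, 131, 131, 130, 128, 129, 129, 133, 131, 128, 130, 130, 130, 131, 131, 134, 130, 125, 84, 84, 81, 84, 82, 85, 84, 82, 83, 82, 84, 81, 80, 82, 80, 81, 81, 82, 83, 78, 67, 72, 93, 105, 74, 12, 21, 70, 133, 145, 142, 142, 144, 147, 144, 142, 143]
ear [158 161  20  24  69] [165.05797101 171.55072464] [0.67533993 0.31338992 0.086     ]
ear [213 203  22  24  73] [225.04109589 216.90410959] [0.52571195 0.12112392 0.086     ]
```

View pics/crop1.png

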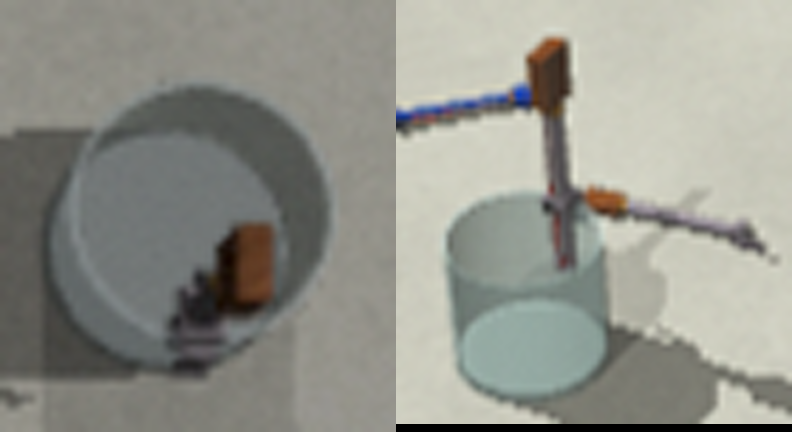

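The crop confirms it: the brown-handled steel thermometer hangs in the jar (handle top at crop (254,263), i.e. top pixel ~(345.3,201.5); clip tongue at crop (190,360)). The clip is on the side of the jar facing the robot. The lying steel one is smaller. Now rim fits and the handle.

Run:
```python
from h import *
ct=ctrl.camera("top");cs=ctrl.camera("scene")
def circ(c,cen,R,z):
    e=cv2.Canny(cv2.resize(c["img"],None,fx=4,fy=4,interpolation=cv2.INTER_CUBIC),30,80)
    q=np.argwhere(e)[:,::-1]; p=np.array([onz(c,(u+.5)/4-.5,(v+.5)/4-.5,z)[:2] for u,v in q])
    cen=np.array(cen)
    for w in(.012,.006,.004,.004):
        d=np.linalg.norm(p-cen,axis=1);s=p[abs(d-R)<w]
        A=np.c_[2*s,np.ones(len(s))];x=np.linalg.lstsq(A,(s**2).sum(1),rcond=None)[0];cen=x[:2];r=np.sqrt(x[2]+cen@cen)
    print("circ",cen,r,len(s),w);return cen
for n,c in(("top",ct),("scene",cs)):
    print(n);pc=circ(c,(.6005,.2173),.103,.110); circ(c,(.6005,.2173),.100,.110)
    j0=onz(ct,338.5,195.1,.11)[:2];print("j0",j0);circ(c,j0,.059,.11);circ(c,j0,.055,.11)
h,e=tri(ct,(345.0,201.2),cs,(217.0,153.2));print("handle top",h,e)
for z in(.235,.25,.26):print(z,onz(ct,345.0,201.2,z),onz(cs,217.0,153.2,z))
# top-face corners (crop) -> yaw
for P in((237,226),(272,224),(270,300),(236,302)):print(onz(ct,310+P[0]/7.2-.43,165+P[1]/7.2-.43,.245).round(4))
print("tongue",onz(ct,310+190/7.2-.43,165+360/7.2-.43,.1),"bridge",onz(ct,310+197/7.2-.43,165+318/7.2-.43,.115))
hs=cv2.cvtColor(ct["img"],cv2.COLOR_BGR2HSV)[194:210,336:350]
print(hs[...,2]);print(hs[...,0])
```

```text
top
circ [0.59958109 0.2125915 ] 0.10198602389380938 1168 0.004
circ [0.60072689 0.21300164] 0.10063483785934704 1361 0.004
j0 [ 0.58588015 -0.23646468]
circ [ 0.58599257 -0.23084482] 0.05862034888654519 454 0.004
circ [ 0.58890989 -0.23287492] 0.05595943466521735 458 0.004
scene
circ [0.60772796 0.21066399] 0.10233353700892275 692 0.004
circ [0.60681096 0.21277558] 0.10001662763770205 711 0.004
j0 [ 0.58588015 -0.23646468]
circ [ 0.58722627 -0.23270661] 0.05911884449387098 163 0.004
circ [ 0.59304558 -0.23366132] 0.05642724702717336 187 0.004
handle top [ 0.54552496 -0.23179551  0.24604852] 4.85868085309543e-05
0.235 [ 0.54719506 -0.23373519  0.235     ] [ 0.53181217 -0.24167706  0.235     ]
0.25 [ 0.54491187 -0.23107186  0.25      ] [ 0.5504349  -0.22829653  0.25      ]
0.26 [ 0.54338974 -0.22929631  0.26      ] [ 0.56285006 -0.21937618  0.26      ]
[ 0.5609 -0.2255  0.245 ]
[ 0.5615 -0.2394  0.245 ]
[ 0.5311 -0.2372  0.245 ]
[ 0.5305 -0.2237  0.245 ]
tongue [ 0.52584019 -0.22738084  0.1       ] bridge [ 0.54216578 -0.22883696  0.115     ]
[[118 120 120 118 120 119 119 121 119 120 
[... 1147 characters left out ...]
0  85  90  90  14  15  11  11  13  11  11  80  85]
 [ 96  90  94  90  13  16   9  11  12  11  12  12  60  77]
 [ 84  96  90  83  12  13  15  12  11  11  12  10  75  80]
 [ 90  90  96  90  12   9  13  12  12  12  11  11 105  75]
 [ 90  98  98  30  13  19  10  11  12  11  12  11  60  83]
 [ 80  90  23  19  13  14  14  12  11  12  12  11  75  83]
 [110 135  15  18  15  12   7  13  12  12  11  10  50  60]
 [150 158 140  13  13   7  11  11  12  11  11  10  30  60]
 [170   0 120  20   4   9   7  12  11  11  11  12  50  45]
 [150 143 150   8  10  16  13  11  11   8  16  30  68  68]
 [  0 150 150  30   7  14  13  16  14   9  20  75  60  70]
 [168 165 165 160 165   0  45  30  23  45  84  72  53  34]]
```

Call:
{"method": "drive_tool", "body": {
  "moves": [
    {"travel": [0,0,-0.06],"spin": 0,"grip": -1},
    {"travel": [0,0,-0.1],"spin": 0,"grip": -1},
    {"travel": [-0.593,-0.586,-0.1],"spin": -21,"grip": -1},
    {"travel": [-0.593,-0.586,-0.1],"spin": -21,"grip": -1},
    {"travel": [-0.593,-0.586,-0.1],"spin": -21,"grip": -1},
    {"travel": [-0.593,-0.586,-0.1],"spin": -21,"grip": -1},
    {"travel": [-0.593,-0.586,-0.1],"spin": -21,"grip": -1},
    {"travel": [-0.593,-0.586,-0.1],"spin": -21,"grip": -1},
    {"travel": [-0.593,-0.586,-0.1],"spin": -21,"grip": -1},
    {"travel": [-0.593,-0.586,-0.1],"spin": -21,"grip": -1},
    {"travel": [-0.593,-0.586,-0.1],"spin": -21,"grip": -1},
    {"travel": [-0.593,-0.586,-0.1],"spin": -21,"grip": -1},
    {"travel": [-0.593,-0.586,-0.1],"spin": -21,"grip": -1},
    {"travel": [-0.593,-0.586,-0.1],"spin": -21,"grip": -1},
    {"travel": [-0.593,-0.586,-0.1],"spin": -21,"grip": -1},
    {"travel": [-0.593,-0.586,-0.1],"spin": -21,"grip": -1},
    {"travel": [-0.593,-0.586,-0.1],"spin": -21,"grip": -1},
    {"travel": [-0.593,-0.586,-0.1],"spin": -21,"grip": -1},
    {"travel": [-0.593,-0.586,-0.1],"spin": -21,"grip": -1},
    {"travel": [-0.593,-0.586,-0.1],"spin": -21,"grip": -1}
  ]
}}

```text
clock: 2.8
tool_pos: [0.5461, -0.2307, 0.3318]
tcp_rot: [[-0.998, 0.057, 0.001], [0.057, 0.998, -0.0], [-0.001, -0.0, -1.0]]
wrist_force: [-0.3, 0.6, 0.1]
grip_width: 1.001
finger_force: 0.0
```

Call:
{"method": "drive_tool", "body": {
  "moves": [
    {"travel": [0,-0.001,0.05],"spin": 0,"grip": -1},
    {"travel": [0,-0.001,0.09],"spin": 0,"grip": -0.5},
    {"travel": [0,-0.001,0.115],"spin": 0,"grip": -0.2},
    {"travel": [0,-0.001,0.129],"spin": 0,"grip": 0},
    {"travel": [0,-0.001,0.129],"spin": 0,"grip": 0}
  ],
  "grip_force": 30
}}

```text
clock: 3.42
tool_pos: [0.5456, -0.2321, 0.2017]
tcp_rot: [[-0.998, 0.058, -0.001], [0.058, 0.998, 0.001], [0.001, 0.001, -1.0]]
wrist_force: [-0.2, -0.2, 0.5]
grip_width: 0.496
finger_force: 0.0
```

Run:
```python
from h import *
ct=ctrl.camera("top");cs=ctrl.camera("scene")
a=cv2.resize(ct["img"][160:225,305:370],(420,420),interpolation=cv2.INTER_CUBIC);b=cv2.resize(cs["img"][125:220,185:265],(370,439),interpolation=cv2.INTER_CUBIC)
im=np.zeros((439,790,3),np.uint8);im[:420,:420]=a;im[:,420:]=b;cv2.imwrite("pics/g1.png",im)
print(ctrl.sense()["tool_pos"],ctrl.sense()["wrist_force"])
```

```text
[ 0.54665074 -0.23283507  0.20379853] [ 1.03755541 -0.43867779  0.14758407]
```

View pics/g1.png

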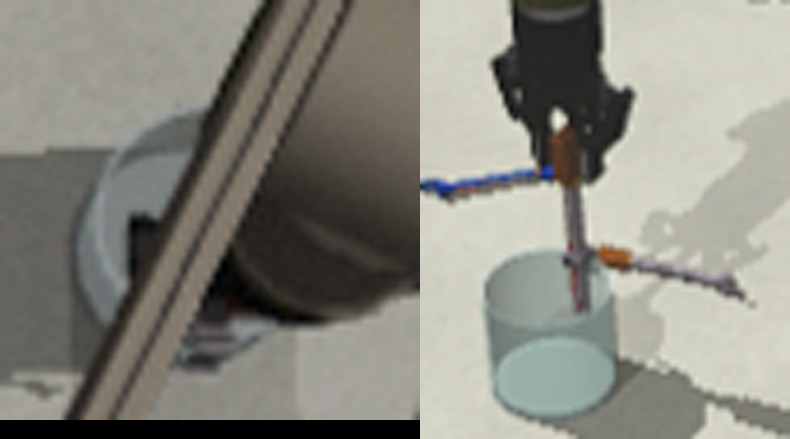

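The scene crop shows the handle (565,155) between the open fingers, with the clip still on the jar rim at (578,260). Closing.

Call:
{"method": "drive_tool", "body": {
  "moves": [
    {"travel": [0,0,0],"spin": 0,"grip": 0.4},
    {"travel": [0,0,0],"spin": 0,"grip": 0.6},
    {"travel": [0,0,0],"spin": 0,"grip": 1},
    {"travel": [0,0,0],"spin": 0,"grip": 1},
    {"travel": [0,0,0],"spin": 0,"grip": 1},
    {"travel": [0,0,0],"spin": 0,"grip": 1}
  ],
  "grip_force": 40
}}

```text
clock: 4.28
tool_pos: [0.5463, -0.2329, 0.2027]
tcp_rot: [[-0.998, 0.058, 0.001], [0.058, 0.998, -0.001], [-0.001, -0.001, -1.0]]
wrist_force: [1.5, -1.9, 4.2]
grip_width: 0.183
finger_force: 42.5
```

Call:
{"method": "drive_tool", "body": {
  "moves": [
    {"travel": [0,0,-0.008],"spin": 0,"grip": 1},
    {"travel": [0,0,-0.016],"spin": 0,"grip": 1},
    {"travel": [0,0,-0.026],"spin": 0,"grip": 1},
    {"travel": [0,0,-0.038],"spin": 0,"grip": 1},
    {"travel": [0,0,-0.055],"spin": 0,"grip": 1},
    {"travel": [0,0,-0.08],"spin": 0,"grip": 1},
    {"travel": [0,0,-0.11],"spin": 0,"grip": 1},
    {"travel": [0,0,-0.14],"spin": 0,"grip": 1},
    {"travel": [0,0,-0.15],"spin": 0,"grip": 1},
    {"travel": [0,0,-0.15],"spin": 0,"grip": 1}
  ]
}}

```text
clock: 5.52
tool_pos: [0.5462, -0.2328, 0.353]
tcp_rot: [[-0.998, 0.058, 0.001], [0.058, 0.998, -0.001], [-0.001, -0.001, -1.0]]
wrist_force: [-0.0, -0.6, -1.8]
grip_width: 0.187
finger_force: 41.8
```

Run:
```python
from h import *
cs=ctrl.camera("scene");ct=ctrl.camera("top")
cv2.imwrite("pics/l1.png",cv2.resize(cs["img"][90:225,170:300],(577,600),interpolation=cv2.INTER_CUBIC))
s=ctrl.sense();print(s["tool_pos"],s["wrist_force"],s["grip_width"])
```

```text
[ 0.545562   -0.23244341  0.35083337] [-0.73223305  1.27644284 -1.46456016] 0.18399498627719615
```

View pics/l1.png

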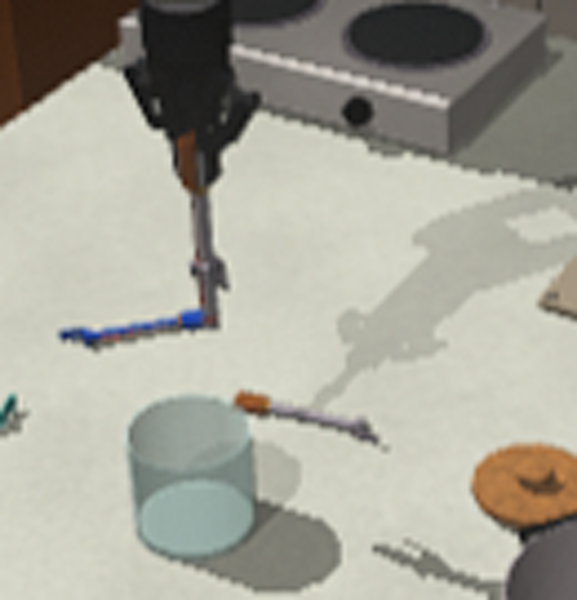

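The clip is out of the jar and the jar still stands; the thermometer hangs straight, clip at crop (208,268), foot at (210,322). Carry to above the pot's robot-side rim (about 55° from the ears).

Call:
{"method": "drive_tool", "body": {
  "moves": [
    {"travel": [0.002,0.015,0],"spin": 0,"grip": 1},
    {"travel": [0.005,0.04,0],"spin": 0,"grip": 1},
    {"travel": [0.01,0.075,0],"spin": 0,"grip": 1},
    {"travel": [0.015,0.115,0],"spin": 0,"grip": 1},
    {"travel": [0.02,0.16,0],"spin": 0,"grip": 1},
    {"travel": [0.026,0.205,0],"spin": 0,"grip": 1},
    {"travel": [0.032,0.25,0],"spin": 0,"grip": 1},
    {"travel": [0.037,0.295,0],"spin": 0,"grip": 1},
    {"travel": [0.043,0.34,0],"spin": 0,"grip": 1},
    {"travel": [0.048,0.38,0],"spin": 0,"grip": 1},
    {"travel": [0.052,0.41,0],"spin": 0,"grip": 1},
    {"travel": [0.054,0.432,0],"spin": 0,"grip": 1},
    {"travel": [0.056,0.444,0],"spin": 0,"grip": 1},
    {"travel": [0.056,0.447,0.02],"spin": 0,"grip": 1},
    {"travel": [0.056,0.447,0.04],"spin": 0,"grip": 1},
    {"travel": [0.056,0.447,0.055],"spin": 0,"grip": 1},
    {"travel": [0.056,0.447,0.055],"spin": 0,"grip": 1},
    {"travel": [0.056,0.447,0.055],"spin": 0,"grip": 1}
  ]
}}

```text
clock: 7.88
tool_pos: [0.5164, 0.2165, 0.2977]
tcp_rot: [[-0.998, 0.059, 0.001], [0.059, 0.998, 0.0], [-0.001, 0.0, -1.0]]
wrist_force: [0.7, 0.0, -0.4]
grip_width: 0.188
finger_force: 41.7
```

Run:
```python
from h import *
s=ctrl.sense();print(s["tool_pos"],s["wrist_force"],s["grip_width"])
cs=ctrl.camera("scene");ct=ctrl.camera("top")
a=cv2.resize(cs["img"][150:270,265:345],(400,600),interpolation=cv2.INTER_CUBIC);b=cv2.resize(ct["img"][150:240,150:250],(400,360),interpolation=cv2.INTER_CUBIC)
im=np.zeros((600,800,3),np.uint8);im[:,:400]=a;im[:360,400:]=b;cv2.imwrite("pics/p1.png",im)
x,y,z=s["tool_pos"]
for dz in(.0187,-.08,-.1,-.12,-.155): 
    p=proj(cs,[x,y,z+dz]);print(dz,p,(p-[265,150]+.5)*5)
for P in([.5025,.218,.11],[.5005,.218,.11],[.4985,.218,.11]):
    p=proj(cs,P);print("rim",P,(p-[265,150]+.5)*5)
```

```text
[0.51637287 0.2165494  0.29774209] [ 0.67251939  0.03972052 -0.41233047] 0.18783565240275707
0.0187 [325.27473057 165.74381372] [303.87365283  81.21906858]
-0.08 [323.20388335 187.57298375] [293.51941676 190.36491875]
-0.1 [322.80183183 191.81108064] [291.50915913 211.55540319]
-0.12 [322.40541438 195.98978765] [289.52707191 232.44893827]
-0.155 [321.72488897 203.16332745] [286.12444486 268.31663727]
rim [0.5025, 0.218, 0.11] [291.81004795 291.46048672]
rim [0.5005, 0.218, 0.11] [292.82095652 289.99698172]
rim [0.4985, 0.218, 0.11] [293.83030097 288.53574109]
```

View pics/p1.png

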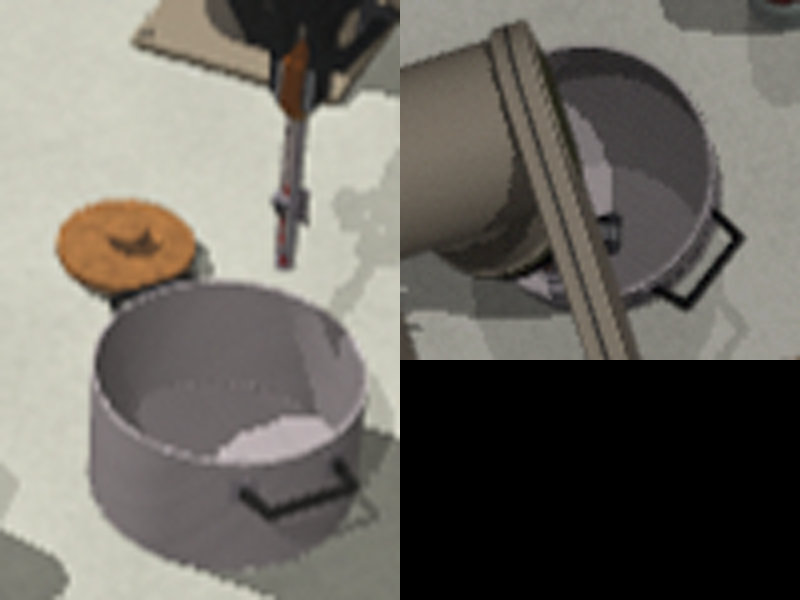

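Foot at crop (286,267), matching the TCP prediction; clip at (290,205) with its tongue to the robot side; pot rim behind it at about (290,292). Check the rim locally in both views.

Run:
```python
from h import *
cs=ctrl.camera("scene");ct=ctrl.camera("top")
g=cv2.cvtColor(cs["img"],cv2.COLOR_BGR2GRAY)
for u in(306,314,323):
    print("scene",u,[(v,int(g[v,u]),onz(cs,u,v,.11)[:2].round(4).tolist()) for v in range(204,214)])
g=cv2.cvtColor(cv2.imread("raw_top.png"),cv2.COLOR_BGR2GRAY)
for u in(190,194,198):
    print("top",u,[(v,int(g[v,u]),onz(ct,u,v,.11)[:2].round(4).tolist()) for v in range(218,230)])
```

```text
scene 306 [(204, 120, [0.5127, 0.151]), (205, 144, [0.5182, 0.1536]), (206, 132, [0.5238, 0.1561]), (207, 97, [0.5293, 0.1586]), (208, 101, [0.5348, 0.1611]), (209, 102, [0.5402, 0.1636]), (210, 101, [0.5456, 0.1661]), (211, 102, [0.551, 0.1686]), (212, 102, [0.5564, 0.171]), (213, 103, [0.5617, 0.1735])]
scene 314 [(204, 208, [0.4978, 0.1785]), (205, 205, [0.5034, 0.181]), (206, 169, [0.5089, 0.1835]), (207, 111, [0.5145, 0.1859]), (208, 102, [0.52, 0.1883]), (209, 103, [0.5255, 0.1908]), (210, 103, [0.531, 0.1932]), (211, 101, [0.5364, 0.1956]), (212, 103, [0.5418, 0.198]), (213, 104, [0.5472, 0.2003])]
scene 323 [(204, 185, [0.481, 0.2095]), (205, 205, [0.4866, 0.2119]), (206, 203, [0.4922, 0.2142]), (207, 205, [0.4978, 0.2166]), (208, 188, [0.5034, 0.219]), (209, 137, [0.5089, 0.2213]), (210, 101, [0.5144, 0.2236]), (211, 105, [0.5199, 0.2259]), (212, 105, [0.5254, 0.2282]), (213, 103, [0.5308, 0.2305])]
top 190 [(218, 132, [0.521, 0.2284]), (219, 129, [0.5179, 0.2284]), (220, 132, [0.5148, 0.2284]), (221, 127, [0.5117, 0.2284]), (222, 114, [0.5085, 0.2283]), (223, 93, [0.5054, 0
[... 194 characters left out ...]
218, 114, [0.5208, 0.216]), (219, 83, [0.5177, 0.216]), (220, 81, [0.5146, 0.216]), (221, 83, [0.5115, 0.2159]), (222, 83, [0.5084, 0.2159]), (223, 86, [0.5052, 0.2159]), (224, 95, [0.5021, 0.2159]), (225, 86, [0.499, 0.2158]), (226, 40, [0.4959, 0.2158]), (227, 42, [0.4928, 0.2158]), (228, 79, [0.4897, 0.2158]), (229, 126, [0.4866, 0.2157])]
top 198 [(218, 81, [0.5206, 0.2036]), (219, 81, [0.5175, 0.2036]), (220, 81, [0.5144, 0.2035]), (221, 81, [0.5113, 0.2035]), (222, 81, [0.5082, 0.2035]), (223, 90, [0.505, 0.2035]), (224, 99, [0.5019, 0.2034]), (225, 69, [0.4988, 0.2034]), (226, 41, [0.4957, 0.2034]), (227, 39, [0.4926, 0.2034]), (228, 51, [0.4895, 0.2034]), (229, 87, [0.4864, 0.2033])]
```

Call:
{"method": "drive_tool", "body": {
  "moves": [
    {"travel": [0,0,0.012],"spin": 0,"grip": 1},
    {"travel": [0,0,0.024],"spin": 0,"grip": 1},
    {"travel": [0,0,0.036],"spin": 0,"grip": 1},
    {"travel": [0,0,0.046],"spin": 0,"grip": 1},
    {"travel": [0,0,0.052],"spin": 0,"grip": 1},
    {"travel": [0,0,0.052],"spin": 0,"grip": 1}
  ]
}}

```text
clock: 8.82
tool_pos: [0.5159, 0.2168, 0.2447]
tcp_rot: [[-0.998, 0.058, -0.001], [0.058, 0.998, -0.0], [0.001, -0.0, -1.0]]
wrist_force: [0.0, -0.5, -1.0]
grip_width: 0.183
finger_force: 41.7
```

Run:
```python
from h import *
s=ctrl.sense();print(s["tool_pos"],s["wrist_force"],s["grip_width"])
cs=ctrl.camera("scene")
cv2.imwrite("pics/p2.png",cv2.resize(cs["img"][170:230,290:350],(600,600),interpolation=cv2.INTER_CUBIC))
```

```text
[0.51585518 0.21677657 0.24466974] [ 0.00838683 -0.47191453 -1.03056047] 0.18348011518130494
```

View pics/p2.png

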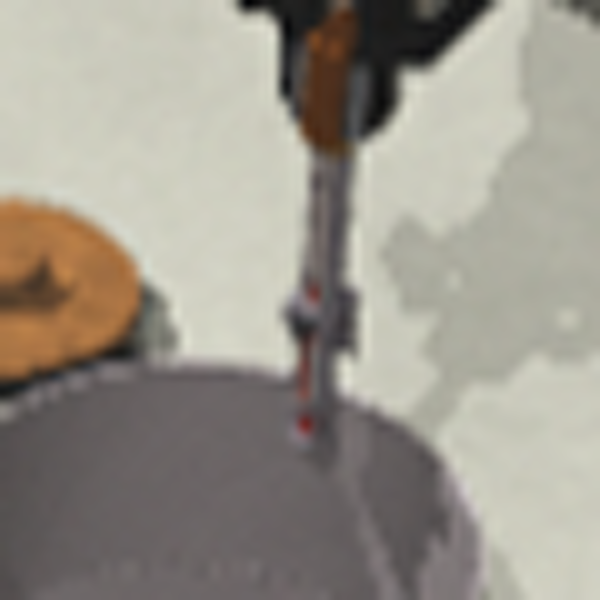

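The foot (305,438) is inside the rim and the tongue (345,350) is just above and behind the wall. Lowering on, watching the force.

Call:
{"method": "drive_tool", "body": {
  "moves": [
    {"travel": [0,0,0.003],"spin": 0,"grip": 1},
    {"travel": [0,0,0.006],"spin": 0,"grip": 1},
    {"travel": [0,0,0.009],"spin": 0,"grip": 1},
    {"travel": [0,0,0.012],"spin": 0,"grip": 1},
    {"travel": [0,0,0.012],"spin": 0,"grip": 1}
  ]
}}

```text
clock: 9.5
tool_pos: [0.5159, 0.2168, 0.2328]
tcp_rot: [[-0.998, 0.058, -0.001], [0.058, 0.998, -0.0], [0.001, -0.0, -1.0]]
wrist_force: [0.4, -0.8, -1.5]
grip_width: 0.182
finger_force: 41.7
```

Call:
{"method": "drive_tool", "body": {
  "moves": [
    {"travel": [0,0,0.003],"spin": 0,"grip": 1},
    {"travel": [0,0,0.006],"spin": 0,"grip": 1},
    {"travel": [0,0,0.009],"spin": 0,"grip": 1},
    {"travel": [0,0,0.012],"spin": 0,"grip": 1},
    {"travel": [0,0,0.012],"spin": 0,"grip": 1}
  ]
}}

```text
clock: 10.12
tool_pos: [0.5159, 0.2168, 0.2209]
tcp_rot: [[-0.998, 0.058, -0.001], [0.058, 0.998, -0.0], [0.001, -0.0, -1.0]]
wrist_force: [0.6, -0.9, -1.6]
grip_width: 0.18
finger_force: 41.7
```

Run:
```python
from h import *
s=ctrl.sense();print(s["tool_pos"],s["wrist_force"],s["grip_width"])
cs=ctrl.camera("scene")
cv2.imwrite("pics/p3.png",cv2.resize(cs["img"][175:235,290:350],(600,600),interpolation=cv2.INTER_CUBIC))
```

```text
[0.51590451 0.21680472 0.22085684] [ 0.64664665 -0.8549028  -1.57306801] 0.18042634445210898
```

View pics/p3.png

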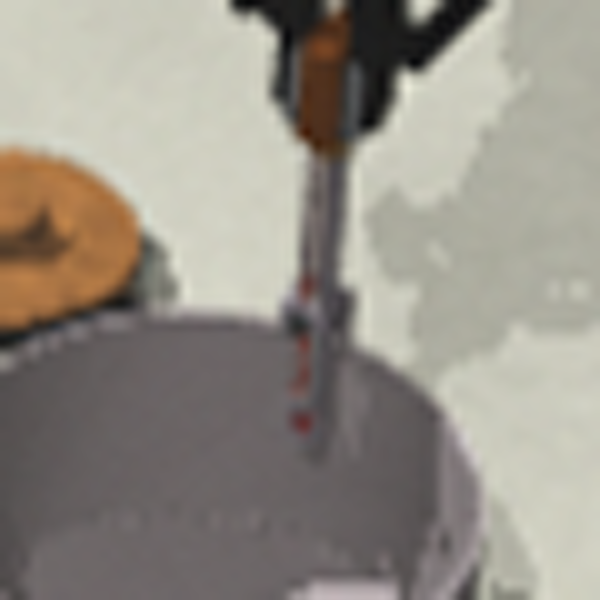

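The rim now hides the tongue (it is behind the wall at (345,345)), with no contact force: the clip is straddling the wall. Continue down.

Call:
{"method": "drive_tool", "body": {
  "moves": [
    {"travel": [0,0,0.004],"spin": 0,"grip": 1},
    {"travel": [0,0,0.008],"spin": 0,"grip": 1},
    {"travel": [0,0,0.012],"spin": 0,"grip": 1},
    {"travel": [0,0,0.016],"spin": 0,"grip": 1},
    {"travel": [0,0,0.019],"spin": 0,"grip": 1},
    {"travel": [0,0,0.022],"spin": 0,"grip": 1}
  ]
}}

```text
clock: 10.92
tool_pos: [0.5163, 0.2169, 0.1997]
tcp_rot: [[-0.998, 0.058, 0.0], [0.058, 0.998, 0.0], [-0.0, 0.0, -1.0]]
wrist_force: [-2.1, -1.4, 3.2]
grip_width: 0.182
finger_force: 42.4
```

Call:
{"method": "drive_tool", "body": {
  "moves": [
    {"travel": [0,0,0.003],"spin": 0,"grip": 1},
    {"travel": [0,0,0.006],"spin": 0,"grip": 1},
    {"travel": [0,0,0.009],"spin": 0,"grip": 1},
    {"travel": [0,0,0.012],"spin": 0,"grip": 1},
    {"travel": [0,0,0.015],"spin": 0,"grip": 1}
  ]
}}

```text
clock: 11.55
tool_pos: [0.5161, 0.2169, 0.1841]
tcp_rot: [[-0.998, 0.058, -0.0], [0.058, 0.998, 0.0], [0.0, 0.0, -1.0]]
wrist_force: [-0.8, -0.9, 3.0]
grip_width: 0.184
finger_force: 42.4
```

Call:
{"method": "drive_tool", "body": {
  "moves": [
    {"travel": [0,0,0.003],"spin": 0,"grip": 1},
    {"travel": [0,0,0.006],"spin": 0,"grip": 1},
    {"travel": [0,0,0.009],"spin": 0,"grip": 1},
    {"travel": [0,0,0.012],"spin": 0,"grip": 1},
    {"travel": [0,0,0.015],"spin": 0,"grip": 1},
    {"travel": [0,0,0.018],"spin": 0,"grip": 1}
  ]
}}

```text
clock: 12.3
tool_pos: [0.5161, 0.2169, 0.1661]
tcp_rot: [[-0.998, 0.058, -0.0], [0.058, 0.998, 0.0], [0.0, 0.0, -1.0]]
wrist_force: [-1.9, 1.0, 3.4]
grip_width: 0.173
finger_force: 42.3
```

Call:
{"method": "drive_tool", "body": {
  "moves": [
    {"travel": [0,0,0.001],"spin": 0,"grip": 1},
    {"travel": [0,0,0.002],"spin": 0,"grip": 1},
    {"travel": [0,0,0.003],"spin": 0,"grip": 1},
    {"travel": [0,0,0.004],"spin": 0,"grip": 1}
  ]
}}

```text
clock: 12.8
tool_pos: [0.5161, 0.2169, 0.1623]
tcp_rot: [[-0.998, 0.058, 0.0], [0.058, 0.998, 0.0], [-0.0, 0.0, -1.0]]
wrist_force: [-2.8, 0.3, 2.9]
grip_width: 0.181
finger_force: 42.3
```

Call:
{"method": "drive_tool", "body": {
  "moves": [
    {"travel": [0,0,0.001],"spin": 0,"grip": 1},
    {"travel": [0,0,0.002],"spin": 0,"grip": 1},
    {"travel": [0,0,0.002],"spin": 0,"grip": 1}
  ]
}}

```text
clock: 13.18
tool_pos: [0.5161, 0.2168, 0.1601]
tcp_rot: [[-0.998, 0.058, -0.0], [0.058, 0.998, -0.0], [0.0, -0.0, -1.0]]
wrist_force: [-0.8, -0.4, 1.4]
grip_width: 0.182
finger_force: 42.1
```

Call:
{"method": "drive_tool", "body": {
  "moves": [
    {"travel": [0,0,0.001],"spin": 0,"grip": 1},
    {"travel": [0,0,0.0015],"spin": 0,"grip": 1}
  ]
}}

```text
clock: 13.42
tool_pos: [0.5162, 0.2169, 0.1588]
tcp_rot: [[-0.998, 0.058, 0.0], [0.058, 0.998, -0.0], [-0.0, 0.0, -1.0]]
wrist_force: [-2.5, 0.3, 2.8]
grip_width: 0.181
finger_force: 42.2
```

Call:
{"method": "drive_tool", "body": {
  "moves": [
    {"travel": [0,0,0.001],"spin": 0,"grip": 1},
    {"travel": [0,0,0.0015],"spin": 0,"grip": 1}
  ]
}}

```text
clock: 13.68
tool_pos: [0.5162, 0.2169, 0.1573]
tcp_rot: [[-0.998, 0.058, 0.0], [0.058, 0.998, -0.0], [-0.0, 0.0, -1.0]]
wrist_force: [-1.4, 0.4, 2.7]
grip_width: 0.187
finger_force: 42.2
```

Call:
{"method": "drive_tool", "body": {
  "moves": [
    {"travel": [0,0,0.001],"spin": 0,"grip": 1},
    {"travel": [0,0,0.0015],"spin": 0,"grip": 1}
  ]
}}

```text
clock: 13.92
tool_pos: [0.5161, 0.2169, 0.1557]
tcp_rot: [[-0.998, 0.058, 0.0], [0.058, 0.998, -0.0], [-0.0, -0.0, -1.0]]
wrist_force: [-1.1, 0.7, 2.9]
grip_width: 0.18
finger_force: 42.2
```

Call:
{"method": "drive_tool", "body": {
  "moves": [
    {"travel": [0,0,0.001],"spin": 0,"grip": 1},
    {"travel": [0,0,0.0015],"spin": 0,"grip": 1}
  ]
}}

```text
clock: 14.18
tool_pos: [0.5168, 0.217, 0.1555]
tcp_rot: [[-0.998, 0.058, 0.002], [0.058, 0.998, 0.0], [-0.002, 0.001, -1.0]]
wrist_force: [-2.2, -0.9, 11.5]
grip_width: 0.183
finger_force: 43.5
```

Force jumped to 11.5 N and the descent stopped: the foot stands on the floor (start depth works out at 59 mm, in range). Relieve slightly and release.

Call:
{"method": "drive_tool", "body": {
  "moves": [
    {"travel": [0,0,-0.0012],"spin": 0,"grip": 1},
    {"travel": [0,0,-0.0012],"spin": 0,"grip": 0.4},
    {"travel": [0,0,-0.0012],"spin": 0,"grip": 0.2},
    {"travel": [0,0,-0.0012],"spin": 0,"grip": 0},
    {"travel": [0,0,-0.0012],"spin": 0,"grip": 0},
    {"travel": [0,0,-0.0012],"spin": 0,"grip": 0}
  ]
}}

```text
clock: 14.92
tool_pos: [0.5161, 0.2169, 0.1554]
tcp_rot: [[-0.998, 0.058, -0.0], [0.058, 0.998, -0.0], [0.0, -0.0, -1.0]]
wrist_force: [0.1, 0.0, -0.4]
grip_width: 0.5
finger_force: 0.0
```

Call:
{"method": "drive_tool", "body": {
  "moves": [
    {"travel": [0,0,-0.02],"spin": 0,"grip": 0},
    {"travel": [0,0,-0.05],"spin": 0,"grip": 0},
    {"travel": [0,0,-0.1],"spin": 0,"grip": 0},
    {"travel": [0,0,-0.15],"spin": 0,"grip": 0},
    {"travel": [-0.05,-0.1,-0.16],"spin": 0,"grip": 0},
    {"travel": [-0.05,-0.16,-0.16],"spin": 0,"grip": 0},
    {"travel": [-0.05,-0.22,-0.16],"spin": 0,"grip": 0},
    {"travel": [-0.05,-0.26,-0.16],"spin": 0,"grip": 0},
    {"travel": [-0.05,-0.26,-0.16],"spin": 0,"grip": 0}
  ]
}}

```text
clock: 16.05
tool_pos: [0.5508, -0.049, 0.3173]
tcp_rot: [[-0.998, 0.062, 0.002], [0.062, 0.998, -0.001], [-0.002, -0.001, -1.0]]
wrist_force: [0.2, 0.8, 0.2]
grip_width: 0.498
finger_force: 0.0
```

Run:
```python
from h import *
cs=ctrl.camera("scene");ct=ctrl.camera("top")
a=cv2.resize(cs["img"][165:265,270:350],(400,500),interpolation=cv2.INTER_CUBIC);b=cv2.resize(ct["img"][150:240,150:250],(400,360),interpolation=cv2.INTER_CUBIC)
im=np.zeros((500,800,3),np.uint8);im[:,:400]=a;im[:360,400:]=b;cv2.imwrite("pics/f.png",im)
s=ctrl.sense();print(s["clock"],s["wrist_force"])
for z in(.11,.123,.202,.004):print(z,(proj(cs,[.516,.2168,z])-[270,165]+.5)*5,(proj(ct,[.516,.2168,z])-[150,150]+.5)*4+[400,0])
```

```text
16.15 [ 0.2483444   0.94112205 -0.58342289]
0.11 [258.50633734 225.91730755] [576.93358425 280.21316575]
0.123 [259.73457535 212.99258481] [574.72390524 278.24432366]
0.202 [267.44108883 131.89710549] [560.45464337 265.53029453]
0.004 [248.88499974 327.16244063] [593.66445234 295.12050617]
```

View pics/f.png

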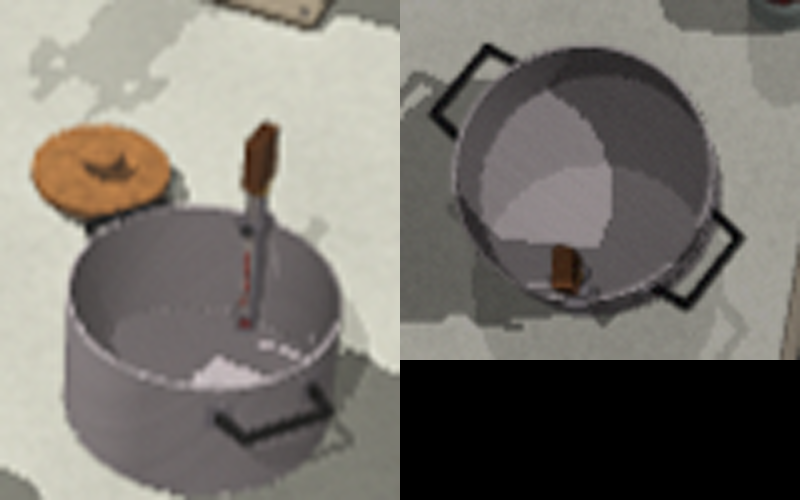

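The final views show the thermometer standing upright in the pot: handle at (262,160), foot at (246,325) on the floor as predicted, clip on the rim near (255,225). The pot is unmoved and the arm is clear.

```bash
python3 -c "
from rig import ctrl
print(ctrl.close_job())"
```

```text
the job is handed in; nothing more can be done
None
```

The thermometer is hooked on the pot's rim with its foot on the pot's floor, the gripper has let go and is clear, and the job was handed in at about 16 s on the robot's clock; no verdict came back.

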